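# Spin the washed tomatoes dry in the salad spinner

## Task

Spin the washed tomatoes dry: put both tomatoes from the chopping board into the basket of the salad spinner, then set the lid on with its two ears in the bowl's clips and press it down until both clips snap over the ears. Take the crank by its knob and, keeping hold of the knob all the way, turn it clockwise (seen from above) at least three full turns; then let go, leaving lid and tomatoes as they are. Don't disturb the lemon, the garlic, the mug or the kitchen timer.

Things in the scene. Friction and masses are not known exactly. Their poses are not given: they have to be found in the camera images.
- tomato1_center (a point): red tomato with a green calyx, 62 mm across, 51 mm high (60 mm with its stalk), standing on its flat bottom on the chopping board; this point is its centre, half-way up (25 mm above its underside)
- tomato2_center (a point): the other tomato, alike; its point is likewise its centre
- board: wooden chopping board 200 x 300 x 22 mm, fixed on the cold hob; origin at the centre of its underside, x along its short side, y along its long side. The tomatoes stand near its long centre line, one behind the other along y, 8 mm or more apart: take them across the board, a finger on the +x and the -x side. The garlic stands at its -y end
- bowl: white round bowl of the salad spinner, fast on the worktop by its suction foot; origin at the centre of its underside, z up along the spin axis. Outside diameter 193 mm, wall 4 mm, rim 92 mm above the origin. A clip for the lid stands at its +x and its -x side. The green basket turns inside it
- basket_floor (a point): centre of the basket's floor, on the bowl's axis, 16 mm above the bowl's origin. Green slotted basket, 148 mm inside diameter, rim 51 mm above this point, with four upright teeth on its rim up to 67 mm above this point. Two tomatoes fit on the floor side by side, each about 36 mm from the axis; with one on top of the other the lid would not close
- clip_front (a point): nose of the sprung green clip at the bowl's -x side, 117 mm from the axis, 101 mm above the bowl's origin; its twin is at +x. Each sits between two white guide posts, flared at their tops (112 mm above the bowl's origin): an ear of the lid goes down between them with 4 mm play to each side. Pressing the lid down with about 10 N snaps both clips over its ears
- lid: white round lid, 197 mm across, 0.3 kg with its crank, lying right way up on the worktop; origin on its axis at the lower edge of its skirt, z up. Skirt 24 mm deep, tapering from 173 to 160 mm diameter, goes inside the bowl. Home on the bowl, its origin is on the bowl's axis 68 mm above the bowl's origin, its x axis along the bowl's x axis, either way round; not yet snapped it rests 8 mm or more higher
- ear_front (a point): outer edge of the lid's ear on its -x side, 109 mm from the lid's axis, 27 mm above the lid's origin; a like ear on the +x side. Ears 30 mm wide, 6 mm thick; either ear fits either clip
- lid_collar (a point): centre of the lid's collar: fixed upright white cylinder, 52 mm diameter, on the lid's axis, from 30 to 62 mm above the lid's origin (this point: 46 mm). Carry the lid by it, from above, fingers across the crank arm. The green boss and arm of the crank (20 mm wide) lie over it from 63 to 72 mm above the lid's origin
- knob_center (a point): middle of the crank's dark green upright knob: 26 mm diameter, 40 mm high, 22 mm above the top of the crank arm, 55 mm from the lid's axis, 94 mm above the lid's origin (162 mm above the worktop with the lid home). The knob spins freely on its pin, so it can be held at one fixed wrist angle while it goes round
- crank (a joint): angle of the crank in the lid (rad), growing clockwise seen from above, no stops; at 0 the arm points along the lid's +y axis. Light to turn (under 2 N at the knob). Below the lid it carries two pointed prongs that drive the basket by its teeth once the lid is home (up to a quarter turn of lost motion); should a prong stand on a tooth, turning the crank a little frees it
- basket (a joint): angle of the basket in the bowl (rad), growing clockwise seen from above, without stops; starts near 0
- lemon: yellow lemon, 78 x 55 x 56 mm, on the worktop at the back right, to be left alone; origin at the centre of its underside
- garlic: garlic bulb, 60 mm, on the far end of the chopping board, to be left alone; origin at the centre of its underside
- striped_mug: black and white striped mug, 92 mm across, 95 mm high, at the right by the fridge, to be left alone; origin at the centre of its underside
- timer: red and white wind-up kitchen timer, 62 mm across, 54 mm high, behind the spinner, to be left alone; origin at the centre of its underside

How it is judged:
On the way, in this order (a step that is already met when the one before it is completed fails the run):
1. both tomatoes lie in the basket, let go of (horizontal distance between each of tomato1_center, tomato2_center and bowl below 0.065 m and z of each of tomato1_center, tomato2_center in the frame of bowl below 0.055 m and contact force between the fingers and tomato1 below 0.1 N and contact force between the fingers and tomato2 below 0.1 N), for 0.2 s.
2. the lid is fully home, snapped under both clips (z of lid in the frame of bowl below 0.0705 m and horizontal distance between lid and bowl below 0.006 m and angle between lid's own z axis and vertical below 0.03 rad), for 0.3 s.
3. the crank has driven the basket round (three crank turns, less the lost motion: 2.5 turns of the basket) (value of joint basket above 15.7 rad), for 0.1 s.
At the end, for the whole second after the job is handed in: Both tomatoes lie in the basket (centres within 65 mm of the axis, below 55 mm); the lid is under both clips (within 2.5 mm of home height, centred within 6 mm, level); the crank has driven the basket clockwise at least 2.5 turns (15.7 rad) and its knob is let go (all of step 2 and value of joint basket above 15.7 rad and horizontal distance between each of tomato1_center, tomato2_center and bowl below 0.065 m and z of each of tomato1_center, tomato2_center in the frame of bowl below 0.055 m); the robot touches nothing.
It fails at once if the knob was let go of while the basket was being spun (value of joint basket between 2 and 15 rad and contact force between the fingers and knob below 0.05 N).
It fails at once if the lemon, garlic, mug or timer was moved more than 40 mm (distance of any of lemon, garlic, striped_mug, timer from where it was at the start of the episode above 0.04 m).
It also fails if it takes over 72 s, if anything falls off the work surface, if the arm or the gripper's body presses on something with over 40 N, if the wrist force passes 120 N, or if a joint passes its speed limit or range.

## Robot

A 7-joint arm with a two-finger parallel gripper is mounted at the origin on a cart in front of the work surface, level with it; the furniture and walls round the work are solid. World frame = base frame: x ahead of the robot, y to its left, z up, the work surface at z = 0. Lengths are in m, angles in rad, forces in N, time in s.
With the tool pointing down it reaches from about 0.425 to 0.875 m from the base axis. Payload 4.7 kg.
Tool frame: the origin (TCP) lies between the finger pads; the fingertips stand 14 mm ahead of it and the grasp point (between the pads) lies 5 mm behind it; z points along the fingers, y is the line along which they close (so a half turn about z gives the same grasp; the last joint's range is limited). The gripper opens to 87 mm and grips with 3 to 60 N. Pads are 19 mm wide; open, the fingers measure 117 mm over their backs; the gripper's body (75 mm by 190 mm) begins 51 mm behind the grasp point.
Start: joints at [-1.118, 0.321, -0.07, 1.45, 0.023, 1.371, -0.057], TCP at [0.276, 0.588, 0.237] pointing down, gripper open.
Joint ranges: [-2.86, 2.86], [-0.3, 2.09], [-1.38, 1.24], [0.06, 2.45], [-1.56, 4.7], [0.09, 2.05], [-2.69, 2.69]. Speed limits (rad/s): [2.57, 2.57, 3.14, 3.14, 3.14, 3.14, 3.14].

## Interface

Orientations are given as a rotation vector (axis times angle).
In Python, from bench import ctrl gives the robot as it stands.
- The arm moves only by the tool step_arm, never from a script. Its argument "commands" is a list of rows, each an object with "travel": the shift along the tool's x, y, z in m, a list of three; "turn": the turn, a rotation vector about the tool's x, y, z in degrees, a list of three. A call has 1 to 5 rows; each row is the pose to reach, as a shift and turn from the pose commanded when the call began, along the tool's axes at that moment; what a row does not reach only later rows make up. A row lasts 1/10 s, in which the tool goes at most 50 mm and 8.59 degrees, less where a joint would pass 70% of its speed; a pose out of reach is approached as far as the arm can. A call with a gripper value outside its range is refused whole. "gripper" is the opening, from 0 (shut) to 1 (fully open), set as the call begins (left out, the last holds). The fingers move at their own pace and stop on an object; "force" is the grip in N (left out, the last holds). Time passes only in rows, so rows that repeat a pose let the fingers close. It gives the time, the measured TCP pose, the force, the opening and the grip force at its end, in the units of the state.
- ctrl.get_state(): the state, without advancing time (a new reading comes with each control period).
- ctrl.get_image(name): name is "scene" or "top" or "wrist"; returns the picture (420x560x3 uint8, red, green, blue); there is no depth.
- ctrl.camera_model(name): a dict with "fx", "fy", "cx", "cy" (pixels), "k1" (the pictures are not rectified: a ray, as slopes to the right and down, at radius r is drawn at 1 + k1 r^2 times it, then the intrinsics apply), "R" (3x3) and "t" (3): a world point X has camera coordinates R X + t; the wrist camera has in their place "T_tool_cam" (4x4, takes a point from camera to tool coordinates, whose origin is the TCP and whose axes are the flange's). Camera axes: x right, y down, z forward; pixel columns grow to the right and rows downward; lengths in m; the calibration is good to about 2 mm. A picture is of the moment at which its call begins: read the wrist's pose just before it. camera_model takes no time and is no camera call.
- ctrl.close_job(): hands the job in; it is judged then, once.
The state is a dict: "time": time; "joint_positions": joint angles; "qd": joint speeds; "joint_torque": joint torques, N m; "position": TCP position; "tool_rot": TCP orientation; "ft_force": force on the tool from outside, world axes, zero at the start; "torque": the same for the moment, N m; "grip_width": opening from 0.0 (shut) to 1.0 (fully open); "grip_force": force on a finger pad.
Only numpy, scipy, OpenCV 4.12 (cv2) and the standard library are available. Lean on these libraries where they do the work, as an engineer would, in place of code of your own. Each camera call takes 0.05 s, during which the arm holds its last target. There are 200 camera calls.

## Working session

There is one attempt and no reset: what is moved stays moved. The work goes in short steps, Python scripts to look and compute and a tool call to move; the robot and the scene stay as the last step left them, time stands still between calls to the robot, and variables do not carry over. Pictures are saved under pics/ and viewed, at most 10 in all, crops included, and the job is handed in when it is done.

Besides the shell and the picture viewer there is one more tool, called after "Request:" by a JSON object that holds its "name" and its "arguments", one argument or row to a line. step_arm: Moves the arm, as the interface text tells. Its arguments: {"type":"object","properties":{"commands":{"type":"array"},"gripper":{"type":"number"},"force":{"type":"number"}},"required":["commands"]}

```bash
mkdir -p pics; cat > h.py <<'E'
import numpy as np, cv2
from bench import ctrl
from scipy.spatial.transform import Rotation as Ro
def save(n,f,im=None):
    im=ctrl.get_image(n) if im is None else im
    cv2.imwrite('pics/'+f,im[:,:,::-1]); return im
def cam(n,st=None):
    m=ctrl.camera_model(n)
    if 'R' in m: return m,np.array(m['R']),np.array(m['t'])
    st=st or ctrl.get_state(); T=np.eye(4); T[:3,:3]=Ro.from_rotvec(st['tool_rot']).as_matrix(); T[:3,3]=st['position']
    C=np.linalg.inv(T@np.array(m['T_tool_cam'])); return m,C[:3,:3],C[:3,3]
def ray(c,u,v):
    m,R,t=c; K=np.array([[m['fx'],0,m['cx']],[0,m['fy'],m['cy']],[0,0,1]])
    d=np.array([(u-m['cx'])/m['fx'],(v-m['cy'])/m['fy']]); p=d.copy()
    for _ in range(20): p=d/(1+m['k1']*(p@p))
    w=R.T@np.array([p[0],p[1],1]); return -R.T@t,w/np.linalg.norm(w)
def onz(c,u,v,z):
    o,d=ray(c,u,v); return o+d*(z-o[2])/d[2]
def tri(a,b):
    A=np.zeros((3,3));B=np.zeros(3)
    for o,d in (a,b):
        P=np.eye(3)-np.outer(d,d);A+=P;B+=P@o
    return np.linalg.solve(A,B)
def proj(c,X):
    m,R,t=c; p=R@np.array(X)+t; p=p[:2]/p[2]; p=p*(1+m['k1']*(p@p)); return m['fx']*p[0]+m['cx'],m['fy']*p[1]+m['cy']
E
python3 - <<'E'
from h import *
a=save('scene','s0.png');b=save('top','t0.png')
for n in('scene','top'):
    c=cam(n);print(n,-c[1].T@c[2],c[1].round(2).tolist(),c[0]['fx'])
s=ctrl.get_state();print(s['position'],s['tool_rot'],Ro.from_rotvec(s['tool_rot']).as_matrix().round(3),s['grip_width'],s['time'])
print(ctrl.camera_model('wrist'))
E
```

```text
scene [ 0.06859775 -0.69272651  0.86897149] [[0.84, -0.55, 0.01], [-0.36, -0.55, -0.75], [0.42, 0.63, -0.66]] 415.95320274154756
top [0.49414475 0.06137387 1.10794156] [[-0.02, -1.0, 0.02], [-1.0, 0.01, -0.07], [0.07, -0.02, -1.0]] 430.89657381498944
[0.27600608 0.58797062 0.23553936] [-6.83604317e-01 -3.06602561e+00  2.70158950e-03] [[-0.905  0.425 -0.001]
 [ 0.425  0.905 -0.002]
 [-0.    -0.002 -1.   ]] 0.9957917427147318 0.1
{'fx': 373.8519322192983, 'fy': 373.8519322192983, 'cx': 277.2825018947366, 'cy': 210.49108788880568, 'k1': -0.04659242552661675, 'T_tool_cam': array([[-7.03052592e-04, -9.62589853e-01, -2.70961769e-01,
         7.41957064e-02],
       [ 9.99999344e-01, -9.21853147e-04,  6.80222731e-04,
        -1.05745915e-03],
       [-9.04562458e-04, -2.70961113e-01,  9.62589869e-01,
        -1.48287636e-01],
       [ 0.00000000e+00,  0.00000000e+00,  0.00000000e+00,
         1.00000000e+00]])}
```

View pics/s0.png

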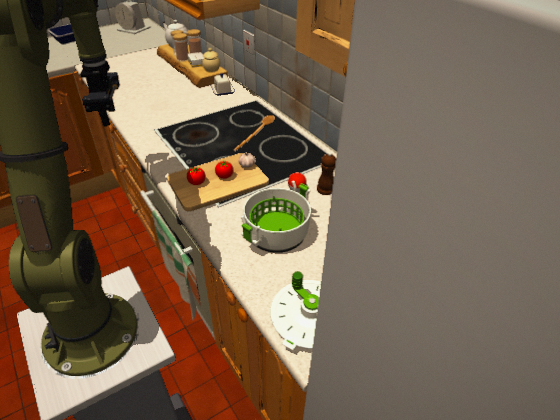

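View pics/t0.png

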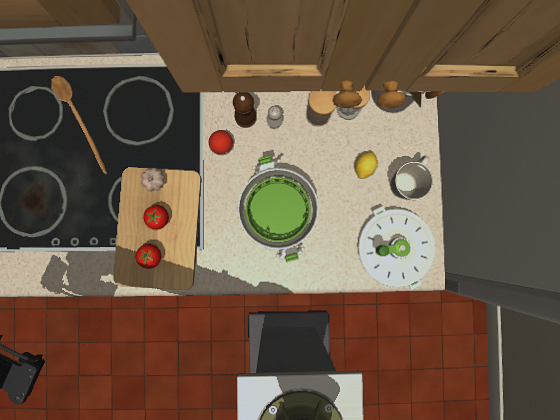

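The scene view shows tomatoes at about (196,176) and (224,170), the bowl at (278,218) and the knob at (297,280). The top view shows tomatoes at (148,256) and (155,217), the bowl at (278,208) with clips at (265,162) and (291,252), and the lid at (397,247) with its knob at (383,250) and ears at (378,211) and (414,284).

```bash
cat > m1.py <<'E'
from h import *
S=cv2.imread('pics/s0.png');T=cv2.imread('pics/t0.png');cs=cam('scene');ct=cam('top')
def blobs(im,lo,hi,amin=15):
    h=cv2.cvtColor(im,cv2.COLOR_BGR2HSV);m=cv2.inRange(h,np.array(lo),np.array(hi))
    if lo[0]==0: m|=cv2.inRange(h,np.array((172,)+lo[1:]),np.array((180,)+hi[1:]))
    m=cv2.morphologyEx(m,cv2.MORPH_CLOSE,np.ones((3,3)))
    n,l,st,ce=cv2.connectedComponentsWithStats(m)
    return [(int(st[i,4]),*ce[i].round(1),st[i,:4].tolist()) for i in range(1,n) if st[i,4]>amin]
for nm,im in(('S',S),('T',T)):
    print(nm,'red',[b for b in blobs(im,(0,180,90),(7,255,255),60) if b[0]<900 and b[2]<300])
    print(nm,'green',blobs(im,(40,120,30),(75,255,255),12))
    print(nm,'white?',)
E
python3 m1.py
```

```text
S red [(192, np.float64(223.2), np.float64(169.2), [215, 162, 18, 15]), (190, np.float64(195.7), np.float64(174.9), [187, 168, 18, 15]), (172, np.float64(296.3), np.float64(178.8), [288, 173, 18, 15]), (123, np.float64(8.8), np.float64(229.6), [0, 224, 19, 14]), (124, np.float64(4.1), np.float64(277.5), [0, 266, 13, 25])]
S green [(70, np.float64(302.9), np.float64(189.1), [299, 184, 9, 13]), (1298, np.float64(276.5), np.float64(215.1), [249, 196, 55, 35]), (129, np.float64(246.7), np.float64(231.5), [242, 223, 10, 19]), (409, np.float64(303.7), np.float64(291.3), [292, 272, 27, 38])]
S white?
T red [(432, np.float64(220.2), np.float64(141.9), [209, 131, 24, 23]), (401, np.float64(155.2), np.float64(217.2), [144, 206, 23, 24]), (362, np.float64(147.8), np.float64(255.2), [136, 245, 24, 21]), (163, np.float64(451.7), np.float64(296.7), [442, 291, 30, 12])]
T green [(74, np.float64(264.8), np.float64(159.4), [259, 156, 13, 8]), (3246, np.float64(277.5), np.float64(209.2), [246, 177, 64, 65]), (34, np.float64(153.0), np.float64(216.0), [148, 211, 13, 11]), (322, np.float64(393.9), np.float64(248.5), [376, 240, 34, 16]), (29, np.float64(144.1), np.float64(256.4), [139, 250, 10, 14]), (64, np.float64(290.8), np.float64(256.8), [285, 253, 13, 8])]
T white?
```

```bash
python3 - <<'E'
from h import *
cs=cam('scene');ct=cam('top')
for a,b in(((195.7,175),(147.8,255.2)),((223.2,169.6),(155.2,217.2))):
    print('tom tri',tri(ray(cs,*a),ray(ct,*b)).round(3),onz(ct,*b,0.047).round(3))
k1=onz(ct,264.8,159.4,.1);k2=onz(ct,290.8,256.8,.1);print('clips',k1,k2,(k1+k2)/2,np.linalg.norm(k1-k2),np.degrees(np.arctan2(*(k1-k2)[1::-1])))
print('clipfront tri',tri(ray(cs,246.7,231.5),ray(ct,290.8,256.8)))
print('basket floor top',onz(ct,277.5,209.2,.05))
S=cv2.imread('pics/s0.png');T=cv2.imread('pics/t0.png')
# lid: white disc in top
h=cv2.cvtColor(T,cv2.COLOR_BGR2HSV);m=cv2.inRange(h,np.array((0,0,175)),np.array((180,45,255)));m[:, :340]=0;m[:195]=0
m=cv2.morphologyEx(m,cv2.MORPH_OPEN,np.ones((3,3)))
n,l,st,ce=cv2.connectedComponentsWithStats(m);print(st[1:],ce[1:].round(1))
# boss/knob dark
for nm,im,(x0,y0,x1,y1) in(('S',S,(285,265,330,315)),('T',T,(370,235,415,262))):
    hh=cv2.cvtColor(im,cv2.COLOR_BGR2HSV)[y0:y1,x0:x1]
    g=cv2.inRange(hh,np.array((35,80,0)),np.array((85,255,255)))>0
    d=g&(hh[...,2]<85); b=g&(hh[...,2]>=110)
    for q,w in(('dark',d),('bright',b)):
        v,u=np.nonzero(w);print(nm,q,len(u),u.mean()+x0,v.mean()+y0,u.min()+x0,u.max()+x0,v.min()+y0,v.max()+y0)
big=np.hstack([cv2.resize(T[185:305,335:455],None,fx=3.3,fy=3.3,interpolation=2),cv2.resize(T[150:270,218:338],None,fx=3.3,fy=3.3,interpolation=2)])
cv2.imwrite('pics/c1.png',big)
E
```

```text
tom tri [0.461 0.367 0.058] [0.46  0.37  0.047]
tom tri [0.553 0.35  0.053] [0.553 0.352 0.047]
clips [0.6834995  0.07949988 0.1       ] [0.45342305 0.02180119 0.1       ] [0.56846128 0.05065053 0.1       ] 0.23720099808378742 14.078325720746749
clipfront tri [0.45318084 0.02103775 0.08546377]
basket floor top [0.56849905 0.05064732 0.05      ]
[[ 346  196    3    3    9]
 [ 352  197    5    6   29]
 [ 426  199    4    6   21]
 [ 340  201    5    6   18]
 [ 374  201    3    3    9]
 [ 344  203    6   10   41]
 [ 402  203    3    5   15]
 [ 366  204    4    4   15]
 [ 353  206    6    4   21]
 [ 360  207    8   13   60]
 [ 340  207   97   83 5070]
 [ 348  211    7   10   35]
 [ 369  211    3    3    9]
 [ 354  216    3    3    9]
 [ 353  221    8    8   47]
 [ 400  246    5    4   19]
 [ 498  321    3    8   24]
 [ 340  374   23   46  985]
 [ 500  392    3    5   15]] [[347.  197. ]
 [354.1 199.4]
 [427.3 201.7]
 [342.  203.5]
 [375.  202. ]
 [346.7 207.6]
 [403.  205. ]
 [367.4 205.6]
 [355.6 207.3]
 [362.9 213.6]
 [387.6 251.9]
 [350.7 215.3]
 [370.  212. ]
 [355.  217. ]
 [356.4 224.4]
 [402.1 247.6]
 [499.  324.5]
 [350.8 396.6]
 [501.  394. ]]
S dark 101 297.5247524752475 284.1188118811881 292 316 277 309
S bright 303 306.2211221122112 293.8877887788779 292 318 271 309
T dark 29 378.9655172413793 248.82758620689654 376 396 241 254
T bright 288 396.3541666666667 248.38194444444446 380 409 240 255
```

View pics/c1.png

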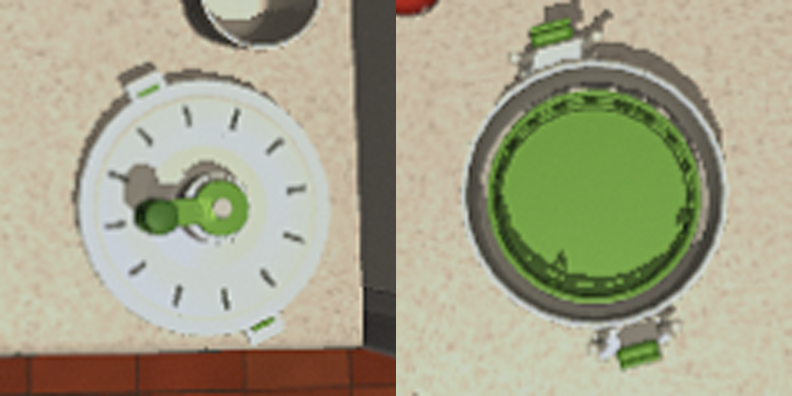

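Crop: the lid disc centre is about (203,208) in the left half, with ears at (149,90) and (262,325), the boss at (222,207) and the knob top at (158,217). The bowl axis runs through clips at (551,33) and (640,355) in the right half. I'm heading out over the far tomato.

Request:
{"name": "step_arm", "arguments": {
  "commands": [
    {"travel": [-0.043, -0.012, 0.0105], "turn": [0, 0, -4]},
    {"travel": [-0.087, -0.024, 0.021], "turn": [0, 0, -8]},
    {"travel": [-0.13, -0.036, 0.032], "turn": [0, 0, -12]},
    {"travel": [-0.174, -0.048, 0.043], "turn": [0, 0, -16]},
    {"travel": [-0.22, -0.06, 0.053], "turn": [0, 0, -20]}
  ],
  "gripper": 1.0
}}

```text
time: 0.6
position: [0.4504, 0.4393, 0.1826]
tool_rot: [-0.135, -3.138, 0.001]
ft_force: [0.6, 0.1, 0.7]
grip_width: 1.003
grip_force: 0.0
```

```bash
python3 - <<'E'
from h import *
s=ctrl.get_state();R=Ro.from_rotvec(s['tool_rot']).as_matrix();p=np.array(s['position'])
print(s['time'],p,R[:,1],R[:,2]);t=np.array([.553,.351,.15]);print('tool shift',(R.T@(t-p)).round(4),'yaw left',90-np.degrees(np.arctan2(R[1,1],R[0,1])))
ct=cam('top')
e1=onz(ct,380.2,212.3,.03);e2=onz(ct,414.4,283.5,.03);print('ears',e1,e2,(e1+e2)/2,np.linalg.norm(e1-e2),np.degrees(np.arctan2(*(e1-e2)[1::-1])))
bo=onz(ct,402.3,247.7,.072);kn=onz(ct,382.9,250.8,.114);print('boss',bo,'knob',kn,np.linalg.norm((kn-bo)[:2]),np.degrees(np.arctan2(*(kn-bo)[1::-1])))
print('disc',onz(ct,396.5,248,.028))
b=[onz(ct,u,v,.022)[:2].round(3) for u,v in((126,167),(200,171),(193,290),(113,283))];print(b)
print('fridge',onz(ct,444,247,0)[:2])
E
```

```text
0.6 [0.45044354 0.43930266 0.18262867] [ 8.59926312e-02  9.96295658e-01 -4.79138994e-04] [-7.35172102e-04 -4.17465875e-04 -9.99999643e-01]
tool shift [-0.1098 -0.0791  0.0326] yaw left 4.933108028959936
ears [ 0.5584269  -0.20898131  0.03      ] [ 0.37792603 -0.29071902  0.03      ] [ 0.46817646 -0.24985016  0.03      ] 0.19814544837287512 24.3628394422342
boss [ 0.46923571 -0.25000151  0.072     ] knob [ 0.46395054 -0.19148873  0.114     ] 0.05875098528724203 95.16123948157812
disc [ 0.46770782 -0.2483319   0.028     ]
[array([0.684, 0.435]), array([0.67 , 0.246]), array([0.371, 0.264]), array([0.391, 0.465])]
fridge [ 0.46712943 -0.38240691]
```

Request:
{"name": "step_arm", "arguments": {
  "commands": [
    {"travel": [-0.036, -0.026, 0.011], "turn": [0, 0, -1.5]},
    {"travel": [-0.073, -0.053, 0.022], "turn": [0, 0, -3]},
    {"travel": [-0.11, -0.079, 0.033], "turn": [0, 0, -4.9]},
    {"travel": [-0.11, -0.079, 0.033], "turn": [0, 0, -4.9]}
  ]
}}

```text
time: 1.0
position: [0.5578, 0.3427, 0.148]
tool_rot: [0.024, 3.141, -0.011]
ft_force: [0.1, -0.6, -0.2]
grip_width: 1.0
grip_force: 0.0
```

```bash
cat > w.py <<'E'
from h import *
import sys
s=ctrl.get_state();c=cam('wrist',s);im=save('wrist',sys.argv[1]);p=np.array(s['position']);R=Ro.from_rotvec(s['tool_rot']).as_matrix()
print(s['time'],p.round(4),'yaw',np.degrees(np.arctan2(R[1,1],R[0,1])).round(2))
h=cv2.cvtColor(im,cv2.COLOR_RGB2HSV);m=cv2.inRange(h,np.array((0,170,60)),np.array((7,255,255)))|cv2.inRange(h,np.array((172,170,60)),np.array((180,255,255)))
m=cv2.morphologyEx(m,cv2.MORPH_CLOSE,np.ones((9,9)))
n,l,st,ce=cv2.connectedComponentsWithStats(m)
for i in range(1,n):
    if st[i,4]>800: x,y,w,hh=st[i,:4];print('red',st[i],ce[i].round(1),onz(c,*ce[i],.05).round(4),'box',onz(c,x+w/2,y+hh/2,.047).round(4))
E
python3 w.py w1.png
```

```text
1.0 [0.5578 0.3427 0.148 ] yaw 89.11
red [ 265    6  100  107 7155] [314.4  60.7] [0.4566 0.3658 0.05  ] box [0.4556 0.3665 0.047 ]
red [ 242  166   90   91 5913] [286.9 210.2] [0.5525 0.3479 0.05  ] box [0.5543 0.348  0.047 ]
```

View pics/w1.png

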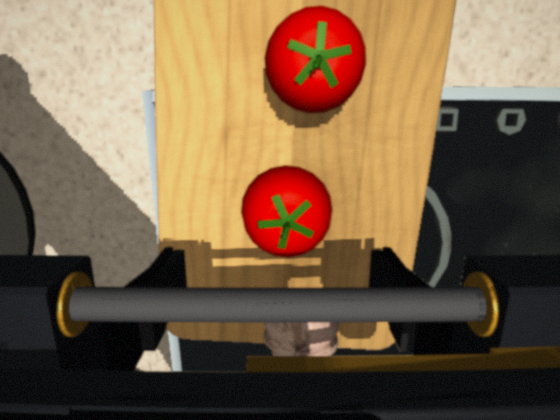

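Wrist view: the far tomato is at (287,210) and the near one at (314,60), about 32 mm apart. The fingers straddle the board with clear room either side. I'll check how the arm settles, then descend.

Request:
{"name": "step_arm", "arguments": {
  "commands": [
    {"travel": [0, 0, 0], "turn": [0, 0, 0]},
    {"travel": [0, 0, 0.02], "turn": [0, 0, 0]},
    {"travel": [0, 0, 0.04], "turn": [0, 0, 0]},
    {"travel": [0, 0, 0.04], "turn": [0, 0, 0]}
  ]
}}

```text
time: 1.45
position: [0.5489, 0.3531, 0.1078]
tool_rot: [-0.001, -3.137, 0.003]
ft_force: [-0.9, -0.7, 0.0]
grip_width: 0.999
grip_force: 0.0
```

```bash
python3 - <<'E'
from h import *
s=ctrl.get_state();print(s['time'],s['position'],s['tool_rot'],np.abs(s['qd']).max())
E
```

```text
1.45 [0.5489185  0.35313504 0.10777307] [-1.34261561e-03 -3.13650357e+00  3.38506813e-03] 0.04062831920155121
```

Request:
{"name": "step_arm", "arguments": {
  "commands": [
    {"travel": [-0.004, -0.003, 0.025], "turn": [0, 0, 0]},
    {"travel": [-0.004, -0.003, 0.05], "turn": [0, 0, 0]},
    {"travel": [-0.004, -0.003, 0.061], "turn": [0, 0, 0]},
    {"travel": [-0.004, -0.003, 0.061], "turn": [0, 0, 0]}
  ]
}}

```text
time: 1.85
position: [0.5547, 0.3496, 0.0485]
tool_rot: [-0.004, -3.139, 0.002]
ft_force: [0.2, -1.0, -0.2]
grip_width: 0.997
grip_force: 0.0
```

Request:
{"name": "step_arm", "arguments": {
  "commands": [
    {"travel": [0, 0, 0], "turn": [0, 0, 0]},
    {"travel": [0, 0, 0], "turn": [0, 0, 0]},
    {"travel": [0, 0, 0], "turn": [0, 0, 0]},
    {"travel": [0, 0, 0], "turn": [0, 0, 0]},
    {"travel": [0, 0, 0], "turn": [0, 0, 0]}
  ],
  "gripper": 0.5,
  "force": 10
}}

```text
time: 2.35
position: [0.5567, 0.3492, 0.0505]
tool_rot: [0.007, 3.141, 0.001]
ft_force: [-0.8, -0.8, 2.6]
grip_width: 0.695
grip_force: 10.0
```

Request:
{"name": "step_arm", "arguments": {
  "commands": [
    {"travel": [0, 0, -0.04], "turn": [0, 0, 0]},
    {"travel": [0, 0, -0.08], "turn": [0, 0, 0]},
    {"travel": [-0.01, -0.03, -0.11], "turn": [0, 0, 0]},
    {"travel": [-0.02, -0.07, -0.12], "turn": [0, 0, 0]},
    {"travel": [-0.028, -0.115, -0.12], "turn": [0, 0, 0]}
  ]
}}

```text
time: 2.85
position: [0.5852, 0.2346, 0.1724]
tool_rot: [0.002, 3.137, 0.004]
ft_force: [0.3, 0.0, -1.7]
grip_width: 0.698
grip_force: 10.0
```

Request:
{"name": "step_arm", "arguments": {
  "commands": [
    {"travel": [-0.006, -0.045, 0], "turn": [0, 0, 0]},
    {"travel": [-0.012, -0.09, 0], "turn": [0, 0, 0]},
    {"travel": [-0.018, -0.135, 0], "turn": [0, 0, 0]},
    {"travel": [-0.02, -0.175, 0], "turn": [0, 0, 0]},
    {"travel": [-0.02, -0.183, 0], "turn": [0, 0, 0]}
  ]
}}

```text
time: 3.35
position: [0.6032, 0.0429, 0.1697]
tool_rot: [0.021, 3.141, -0.006]
ft_force: [-0.5, -0.5, -1.2]
grip_width: 0.695
grip_force: 10.0
```

Request:
{"name": "step_arm", "arguments": {
  "commands": [
    {"travel": [0, 0, 0], "turn": [0, 0, 0]},
    {"travel": [0, 0, 0], "turn": [0, 0, 0]}
  ]
}}

```text
time: 3.55
position: [0.6029, 0.0527, 0.1694]
tool_rot: [-0.004, -3.141, -0.002]
ft_force: [0.4, 0.7, -0.9]
grip_width: 0.697
grip_force: 10.0
```

```bash
python3 w.py w2.png; python3 - <<'E'
from h import *
s=ctrl.get_state();c=cam('wrist',s);print(s['position'])
print('bowl ax',proj(c,[.5685,.0507,.092]),'floor',proj(c,[.5685,.0507,.016]))
for a in range(0,360,45):print(a,np.round(proj(c,[.5685+.0965*np.cos(np.radians(a)),.0507+.0965*np.sin(np.radians(a)),.092])))
E
```

```text
3.55 [0.6029 0.0527 0.1694] yaw 89.84
red [ 205  206  146   83 9063] [277.1 250.6] [0.6356 0.0519 0.05  ] box [0.6343 0.0526 0.047 ]
red [ 220  322  115   29 1853] [275.7 333.7] [0.7092 0.0504 0.05  ] box [0.7139 0.0519 0.047 ]
[0.6028766  0.05347536 0.1694171 ]
bowl ax (np.float64(273.7577134256163), np.float64(173.69491466666807)) floor (np.float64(274.4246626569709), np.float64(157.10782197491315))
0 [274. 314.]
45 [377. 275.]
90 [430. 174.]
135 [393.  55.]
180 [273.   0.]
225 [153.  56.]
270 [117. 174.]
315 [171. 276.]
```

View pics/w2.png

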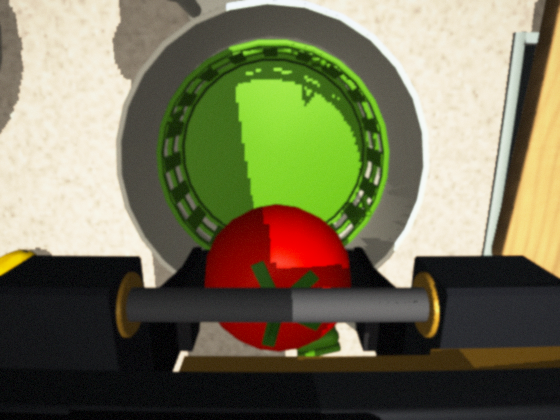

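The rim spans columns 118–427 with its top at row ~0, matching the projection of my bowl estimate. The tomato sits over the +x half of the basket, so I'm lowering it.

Request:
{"name": "step_arm", "arguments": {
  "commands": [
    {"travel": [-0.001, -0.002, 0.035], "turn": [0, 0, 0]},
    {"travel": [-0.001, -0.002, 0.07], "turn": [0, 0, 0]},
    {"travel": [-0.001, -0.002, 0.1], "turn": [0, 0, 0]},
    {"travel": [-0.001, -0.002, 0.119], "turn": [0, 0, 0]},
    {"travel": [-0.001, -0.002, 0.12], "turn": [0, 0, 0]}
  ]
}}

```text
time: 4.1
position: [0.6013, 0.0513, 0.0462]
tool_rot: [-0.001, -3.135, -0.0]
ft_force: [-0.2, 1.0, -0.3]
grip_width: 0.698
grip_force: 10.0
```

Request:
{"name": "step_arm", "arguments": {
  "commands": [
    {"travel": [0, 0, 0], "turn": [0, 0, 0]},
    {"travel": [0, 0, 0], "turn": [0, 0, 0]},
    {"travel": [0, 0, 0], "turn": [0, 0, 0]},
    {"travel": [0, 0, 0], "turn": [0, 0, 0]}
  ],
  "gripper": 0.83
}}

```text
time: 4.5
position: [0.605, 0.0491, 0.051]
tool_rot: [0.007, 3.139, 0.001]
ft_force: [-0.4, 0.1, -0.6]
grip_width: 0.823
grip_force: 0.0
```

Request:
{"name": "step_arm", "arguments": {
  "commands": [
    {"travel": [0, 0, -0.03], "turn": [0, 0, 0]},
    {"travel": [0, 0, -0.06], "turn": [0, 0, 0]},
    {"travel": [0, 0, -0.1], "turn": [0, 0, 0]},
    {"travel": [0.02, 0.03, -0.12], "turn": [0, 0, 0]},
    {"travel": [0.04, 0.07, -0.12], "turn": [0, 0, 0]}
  ]
}}

```text
time: 5.0
position: [0.5673, 0.1172, 0.1746]
tool_rot: [0.016, 3.133, 0.002]
ft_force: [0.8, 2.0, 1.0]
grip_width: 0.833
grip_force: 0.0
```

Request:
{"name": "step_arm", "arguments": {
  "commands": [
    {"travel": [0.02, 0.045, 0], "turn": [0, 0, 0]},
    {"travel": [0.04, 0.09, 0], "turn": [0, 0, 0]},
    {"travel": [0.06, 0.135, 0], "turn": [0, 0, 0]},
    {"travel": [0.08, 0.18, 0], "turn": [0, 0, 0]},
    {"travel": [0.1, 0.22, 0.01], "turn": [0, 0, 0]}
  ],
  "gripper": 1.0
}}

```text
time: 5.5
position: [0.4651, 0.3425, 0.1619]
tool_rot: [0.006, 3.138, 0.005]
ft_force: [2.2, 0.5, 0.0]
grip_width: 0.997
grip_force: 0.0
```

Request:
{"name": "step_arm", "arguments": {
  "commands": [
    {"travel": [0.006, 0.024, 0.01], "turn": [0, 0, 0]},
    {"travel": [0.006, 0.024, 0.04], "turn": [0, 0, 0]},
    {"travel": [0.006, 0.024, 0.05], "turn": [0, 0, 0]},
    {"travel": [0.006, 0.024, 0.05], "turn": [0, 0, 0]}
  ]
}}

```text
time: 5.9
position: [0.4588, 0.3619, 0.1082]
tool_rot: [-0.008, -3.139, 0.004]
ft_force: [0.6, -0.1, 0.6]
grip_width: 1.001
grip_force: 0.0
```

```bash
python3 w.py w3.png
```

```text
5.9 [0.4588 0.3619 0.1082] yaw 89.7
red [    0     0   560    64 29110] [295.3  31.1] [0.3471 0.3707 0.05  ] box [0.347 0.363 0.047]
red [ 233  186  106  102 7738] [284.7 236.6] [0.4581 0.3652 0.05  ] box [0.4595 0.3661 0.047 ]
```

Request:
{"name": "step_arm", "arguments": {
  "commands": [
    {"travel": [-0.001, 0.003, 0.02], "turn": [0, 0, 0]},
    {"travel": [-0.001, 0.003, 0.04], "turn": [0, 0, 0]},
    {"travel": [-0.001, 0.003, 0.059], "turn": [0, 0, 0]},
    {"travel": [-0.001, 0.003, 0.059], "turn": [0, 0, 0]}
  ]
}}

```text
time: 6.35
position: [0.4603, 0.3648, 0.0496]
tool_rot: [-0.01, -3.14, 0.003]
ft_force: [-0.9, -0.1, 0.1]
grip_width: 1.0
grip_force: 0.0
```

Request:
{"name": "step_arm", "arguments": {
  "commands": [
    {"travel": [0, 0, 0], "turn": [0, 0, 0]},
    {"travel": [0, 0, 0], "turn": [0, 0, 0]},
    {"travel": [0, 0, 0], "turn": [0, 0, 0]},
    {"travel": [0, 0, 0], "turn": [0, 0, 0]},
    {"travel": [0, 0, 0], "turn": [0, 0, 0]}
  ],
  "gripper": 0.5
}}

```text
time: 6.85
position: [0.4609, 0.3667, 0.0516]
tool_rot: [0.007, 3.14, 0.001]
ft_force: [-0.0, 0.4, 3.4]
grip_width: 0.699
grip_force: 10.0
```

Request:
{"name": "step_arm", "arguments": {
  "commands": [
    {"travel": [0, 0, -0.04], "turn": [0, 0, 0]},
    {"travel": [0, 0, -0.08], "turn": [0, 0, 0]},
    {"travel": [-0.01, -0.03, -0.11], "turn": [0, 0, 0]},
    {"travel": [-0.02, -0.07, -0.12], "turn": [0, 0, 0]},
    {"travel": [-0.03, -0.115, -0.12], "turn": [0, 0, 0]}
  ]
}}

```text
time: 7.35
position: [0.491, 0.252, 0.1731]
tool_rot: [0.002, 3.138, 0.004]
ft_force: [0.7, -0.8, -2.5]
grip_width: 0.696
grip_force: 10.0
```

Request:
{"name": "step_arm", "arguments": {
  "commands": [
    {"travel": [-0.01, -0.045, 0], "turn": [0, 0, 0]},
    {"travel": [-0.02, -0.09, 0], "turn": [0, 0, 0]},
    {"travel": [-0.03, -0.135, 0], "turn": [0, 0, 0]},
    {"travel": [-0.04, -0.175, 0], "turn": [0, 0, 0]},
    {"travel": [-0.043, -0.195, 0], "turn": [0, 0, 0]}
  ]
}}

```text
time: 7.85
position: [0.5325, 0.0511, 0.1705]
tool_rot: [0.015, 3.141, -0.003]
ft_force: [1.0, -0.3, -1.6]
grip_width: 0.698
grip_force: 10.0
```

Request:
{"name": "step_arm", "arguments": {
  "commands": [
    {"travel": [0, 0, 0], "turn": [0, 0, 0]},
    {"travel": [0, 0, 0], "turn": [0, 0, 0]}
  ]
}}

```text
time: 8.05
position: [0.5318, 0.0566, 0.1703]
tool_rot: [-0.008, -3.141, -0.001]
ft_force: [1.2, 0.4, -1.2]
grip_width: 0.699
grip_force: 10.0
```

```bash
python3 w.py w4.png; python3 - <<'E'
from h import *
import time
for i in range(2):
    s=ctrl.get_state();print(s['time'],s['position'])
    T=save('top','t%d.png'%(4+i))
E
```

```text
8.05 [0.5318 0.0566 0.1703] yaw 89.72
red [ 205  209  145   80 8794] [277.1 252.8] [0.5667 0.0555 0.05  ] box [0.5647 0.0559 0.047 ]
red [ 218  322  119   31 1764] [276.5 335.6] [0.6405 0.0547 0.05  ] box [0.6444 0.0555 0.047 ]
8.1 [0.53171733 0.05765886 0.17035848]
8.15 [0.53169607 0.0580595  0.17035468]
```

Request:
{"name": "step_arm", "arguments": {
  "commands": [
    {"travel": [0.001, -0.006, 0.035], "turn": [0, 0, 0]},
    {"travel": [0.001, -0.006, 0.07], "turn": [0, 0, 0]},
    {"travel": [0.001, -0.006, 0.1], "turn": [0, 0, 0]},
    {"travel": [0.001, -0.006, 0.119], "turn": [0, 0, 0]},
    {"travel": [0.001, -0.006, 0.12], "turn": [0, 0, 0]}
  ]
}}

```text
time: 8.7
position: [0.5284, 0.0513, 0.0477]
tool_rot: [-0.003, -3.136, 0.001]
ft_force: [-0.7, -0.1, -2.1]
grip_width: 0.703
grip_force: 10.0
```

Request:
{"name": "step_arm", "arguments": {
  "commands": [
    {"travel": [0, 0, 0], "turn": [0, 0, 0]},
    {"travel": [0, 0, 0], "turn": [0, 0, 0]},
    {"travel": [0, 0, 0], "turn": [0, 0, 0]},
    {"travel": [0, 0, 0], "turn": [0, 0, 0]}
  ],
  "gripper": 0.83
}}

```text
time: 9.1
position: [0.532, 0.0504, 0.0519]
tool_rot: [0.006, 3.139, 0.001]
ft_force: [-0.2, -0.4, -0.1]
grip_width: 0.822
grip_force: 0.0
```

Request:
{"name": "step_arm", "arguments": {
  "commands": [
    {"travel": [0, 0, -0.03], "turn": [0, 0, 0]},
    {"travel": [0, 0, -0.06], "turn": [0, 0, 0]},
    {"travel": [0, 0, -0.1], "turn": [0, 0, 0]},
    {"travel": [0.0, -0.03, -0.13], "turn": [0, 0, 0]},
    {"travel": [0.01, -0.07, -0.14], "turn": [0, 0, 0]}
  ]
}}

```text
time: 9.6
position: [0.5238, -0.0183, 0.1952]
tool_rot: [-0.001, 3.133, 0.002]
ft_force: [0.1, -0.8, -0.3]
grip_width: 0.831
grip_force: 0.0
```

```bash
python3 - <<'E'
from h import *
s=ctrl.get_state();print(s['time'],s['position'],s['joint_positions'])
E
```

```text
9.6 [ 0.52381855 -0.01829274  0.19522763] [-0.26541582  0.06954126  0.26247988  1.83407553 -0.02047923  1.2320048
  1.57460743]
```

Request:
{"name": "step_arm", "arguments": {
  "commands": [
    {"travel": [0.005, -0.02, 0], "turn": [0, 0, 8.5]},
    {"travel": [0.01, -0.045, 0], "turn": [0, 0, 17]},
    {"travel": [0.015, -0.07, 0], "turn": [0, 0, 25.5]},
    {"travel": [0.02, -0.09, 0], "turn": [0, 0, 34]},
    {"travel": [0.028, -0.115, 0], "turn": [0, 0, 42.4]}
  ],
  "gripper": 1.0
}}

```text
time: 10.1
position: [0.4925, -0.1351, 0.1913]
tool_rot: [1.15, 2.922, 0.002]
ft_force: [0.1, 0.6, 1.7]
grip_width: 0.998
grip_force: 0.0
```

Request:
{"name": "step_arm", "arguments": {
  "commands": [
    {"travel": [-0.0115, -0.021, 0], "turn": [0, 0, 8.5]},
    {"travel": [-0.023, -0.042, 0], "turn": [0, 0, 17]},
    {"travel": [-0.0345, -0.063, 0], "turn": [0, 0, 25.5]},
    {"travel": [-0.046, -0.084, 0], "turn": [0, 0, 34]},
    {"travel": [-0.0575, -0.105, 0], "turn": [0, 0, 42.4]}
  ]
}}

```text
time: 10.6
position: [0.4633, -0.2519, 0.1913]
tool_rot: [2.13, 2.308, 0.002]
ft_force: [-0.3, 0.2, -0.2]
grip_width: 1.002
grip_force: 0.0
```

Request:
{"name": "step_arm", "arguments": {
  "commands": [
    {"travel": [0, 0, 0], "turn": [0, 0, 0]},
    {"travel": [0, 0, 0], "turn": [0, 0, 0]},
    {"travel": [0, 0, 0], "turn": [0, 0, 0]}
  ]
}}

```text
time: 10.9
position: [0.464, -0.2497, 0.1907]
tool_rot: [-2.12, -2.318, -0.001]
ft_force: [1.1, 0.5, 0.4]
grip_width: 1.003
grip_force: 0.0
```

```bash
python3 - <<'E'
from h import *
s=ctrl.get_state();c=cam('wrist',s);a=save('wrist','w5.png');R=Ro.from_rotvec(s['tool_rot']).as_matrix()
print(s['time'],s['position'],np.degrees(np.arctan2(R[1,1],R[0,1])),s['joint_positions'])
b=save('top','t6.png')
print('pred boss',proj(c,[.469,-.25,.072]),'knob',proj(c,[.464,-.1915,.114]))
cv2.imwrite('pics/c2.png',np.vstack([a[:,:,::-1],cv2.resize(b[150:270,218:338,::-1],(160,160)) @ np.eye(3)[:, :] if 0 else np.hstack([cv2.resize(b[150:270,218:338,::-1],(180,180)),np.zeros((180,380,3),np.uint8)])]))
E
```

```text
10.9 [ 0.46396361 -0.24965075  0.19073415] 5.116514350423444 [-0.05123315  0.08659018  0.52504822  1.8350613  -0.04696242  1.2317319
  0.57711137]
pred boss (np.float64(284.57827430584297), np.float64(209.45272543572977)) knob (np.float64(286.85502901478736), np.float64(132.78138508295146))
```

View pics/c2.png

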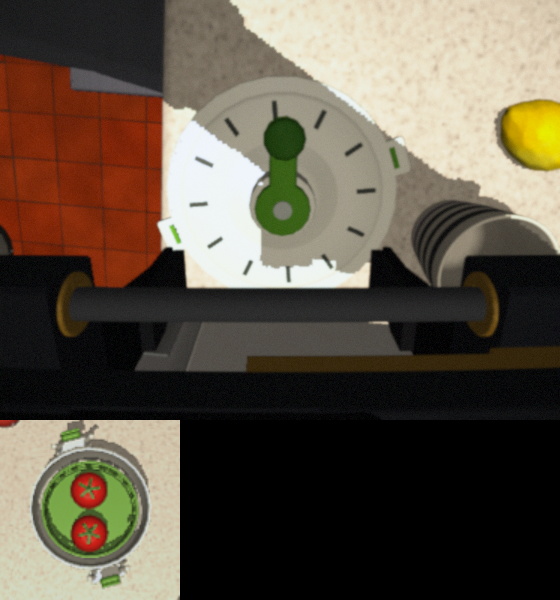

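Both tomatoes lie side by side in the basket. In the wrist view the boss pin is at (283,211), the knob top at (285,137), and the ear marks at (395,157) and (175,234).

```bash
python3 - <<'E'
from h import *
a=cv2.imread('pics/w5.png');c=None
s=ctrl.get_state();c=cam('wrist',s);ct=cam('top')
h=cv2.cvtColor(a,cv2.COLOR_BGR2HSV)
m=cv2.inRange(h,np.array((40,100,20)),np.array((80,255,255)));n,l,st,ce=cv2.connectedComponentsWithStats(m)
E=[]
for i in range(1,n):
    if st[i,4]>30: print(st[i],ce[i].round(1))
pts={'boss':((283,211),(402.3,247.7)),'knob':((285,138),(382.9,250.8)),'ear+':((395,157),(380.2,212.3)),'ear-':((175,234),(414.4,283.5))}
z={'boss':.072,'knob':.114,'ear+':.03,'ear-':.03};P={}
for k,(w,t) in pts.items():
    P[k]=onz(c,*w,z[k]);print(k,tri(ray(c,*w),ray(ct,*t)).round(4),P[k].round(4))
d=P['ear+']-P['ear-'];print('lid',(P['ear+']+P['ear-'])/2,np.degrees(np.arctan2(d[1],d[0])));d=P['knob']-P['boss'];print('crank',np.degrees(np.arctan2(d[1],d[0])),np.linalg.norm(d[:2]))
E
```

```text
[ 255  117   55  119 3988] [282.8 178.1]
[390 148   9  20  84] [394.1 157.4]
[170 226  10  17  65] [174.9 233.7]
boss [ 0.4688 -0.2574  0.0486] [ 0.4679 -0.2512  0.072 ]
knob [ 0.4635 -0.1959  0.0968] [ 0.4632 -0.1946  0.114 ]
ear+ [ 0.5583 -0.2087  0.0297] [ 0.558  -0.2084  0.03  ]
ear- [ 0.3787 -0.2894  0.0358] [ 0.3773 -0.2921  0.03  ]
lid [ 0.46765838 -0.25025732  0.03      ] 24.874955938258264
crank 94.7873822527906 0.056838744434155375
```

Request:
{"name": "step_arm", "arguments": {
  "commands": [
    {"travel": [-0.0035, 0.004, 0.03], "turn": [0, 0, 0]},
    {"travel": [-0.0035, 0.004, 0.06], "turn": [0, 0, 0]},
    {"travel": [-0.0035, 0.004, 0.085], "turn": [0, 0, 0]},
    {"travel": [-0.0035, 0.004, 0.1], "turn": [0, 0, 0]}
  ]
}}

```text
time: 11.4
position: [0.4671, -0.2526, 0.0886]
tool_rot: [-2.119, -2.316, 0.001]
ft_force: [0.0, 1.0, 0.4]
grip_width: 0.999
grip_force: 0.0
```

Request:
{"name": "step_arm", "arguments": {
  "commands": [
    {"travel": [0, 0, 0.02], "turn": [0, 0, 0]},
    {"travel": [0, 0, 0.035], "turn": [0, 0, 0]},
    {"travel": [0, 0, 0.04], "turn": [0, 0, 0]},
    {"travel": [0, 0, 0.04], "turn": [0, 0, 0]}
  ]
}}

```text
time: 11.8
position: [0.4676, -0.2537, 0.0502]
tool_rot: [-2.122, -2.315, 0.001]
ft_force: [-0.6, 0.2, 0.5]
grip_width: 0.997
grip_force: 0.0
```

Request:
{"name": "step_arm", "arguments": {
  "commands": [
    {"travel": [0, 0, 0], "turn": [0, 0, 0]},
    {"travel": [0, 0, 0], "turn": [0, 0, 0]}
  ]
}}

```text
time: 12.0
position: [0.4685, -0.2543, 0.0515]
tool_rot: [2.122, 2.314, 0.001]
ft_force: [0.2, -0.4, 0.8]
grip_width: 1.004
grip_force: 0.0
```

Request:
{"name": "step_arm", "arguments": {
  "commands": [
    {"travel": [0, 0, 0], "turn": [0, 0, 0]},
    {"travel": [0, 0, 0], "turn": [0, 0, 0]},
    {"travel": [0, 0, 0], "turn": [0, 0, 0]},
    {"travel": [0, 0, 0], "turn": [0, 0, 0]},
    {"travel": [0, 0, 0], "turn": [0, 0, 0]}
  ],
  "gripper": 0.3,
  "force": 45
}}

```text
time: 12.5
position: [0.4677, -0.254, 0.0506]
tool_rot: [-2.123, -2.315, -0.0]
ft_force: [0.7, 0.5, 0.8]
grip_width: 0.631
grip_force: 0.0
```

Request:
{"name": "step_arm", "arguments": {
  "commands": [
    {"travel": [0, 0, 0], "turn": [0, 0, 0]},
    {"travel": [0, 0, -0.02], "turn": [0, 0, 0]},
    {"travel": [0, 0, -0.05], "turn": [0, 0, 0]},
    {"travel": [0, 0, -0.08], "turn": [0, 0, 0]},
    {"travel": [0, 0, -0.11], "turn": [0, 0, 0]}
  ]
}}

```text
time: 13.0
position: [0.4669, -0.2537, 0.1608]
tool_rot: [-2.122, -2.314, 0.001]
ft_force: [0.3, -0.6, -2.5]
grip_width: 0.589
grip_force: 45.0
```

```bash
python3 - <<'E'
from h import *
s=ctrl.get_state();R=Ro.from_rotvec(s['tool_rot']).as_matrix();p=np.array(s['position'])
print(s['time'],p,np.degrees(np.arctan2(R[1,1],R[0,1])),s['ft_force'],s['grip_width'],s['joint_positions'])
t=np.array([.5685,.0507,.20]);print((R.T@(t-p)).round(4))
E
```

```text
13.0 [ 0.46687086 -0.25366118  0.16075879] 4.952755788710495 [ 0.33566337 -0.55620658 -2.47357766] 0.589308658260277 [-0.04616366  0.12727126  0.53357169  1.8597069  -0.06964092  1.17495904
  0.59731422]
[ 0.2945  0.1275 -0.0393]
```

Request:
{"name": "step_arm", "arguments": {
  "commands": [
    {"travel": [0.041, 0.018, -0.02], "turn": [0, 0, 1.5]},
    {"travel": [0.082, 0.036, -0.04], "turn": [0, 0, 3]},
    {"travel": [0.123, 0.054, -0.04], "turn": [0, 0, 4.5]},
    {"travel": [0.164, 0.071, -0.04], "turn": [0, 0, 6]},
    {"travel": [0.205, 0.089, -0.04], "turn": [0, 0, 7.4]}
  ]
}}

```text
time: 13.5
position: [0.5383, -0.0404, 0.2]
tool_rot: [-2.269, -2.172, 0.001]
ft_force: [0.1, -0.3, -3.6]
grip_width: 0.588
grip_force: 45.0
```

Request:
{"name": "step_arm", "arguments": {
  "commands": [
    {"travel": [0.04, 0.012, 0], "turn": [0, 0, 1.5]},
    {"travel": [0.075, 0.023, 0], "turn": [0, 0, 3]},
    {"travel": [0.09, 0.027, 0], "turn": [0, 0, 3.2]},
    {"travel": [0.09, 0.027, 0], "turn": [0, 0, 3.2]},
    {"travel": [0.09, 0.027, 0], "turn": [0, 0, 3.2]}
  ]
}}

```text
time: 14.0
position: [0.5688, 0.0453, 0.1998]
tool_rot: [2.329, 2.109, -0.004]
ft_force: [0.1, -0.6, -2.8]
grip_width: 0.589
grip_force: 45.0
```

Request:
{"name": "step_arm", "arguments": {
  "commands": [
    {"travel": [0, 0, 0], "turn": [0, 0, 0]},
    {"travel": [0, 0, 0], "turn": [0, 0, 0]}
  ]
}}

```text
time: 14.2
position: [0.5692, 0.0446, 0.2006]
tool_rot: [2.331, 2.106, -0.001]
ft_force: [-0.1, -0.1, -3.1]
grip_width: 0.588
grip_force: 45.0
```

```bash
python3 - <<'E'
from h import *
s=ctrl.get_state();R=Ro.from_rotvec(s['tool_rot']).as_matrix();p=np.array(s['position'])
a=save('wrist','w7.png');t=save('top','t7.png');q=save('scene','s7.png')
print(s['time'],p,np.degrees(np.arctan2(R[1,1],R[0,1])),s['ft_force'],s['grip_width'],R[:,2])
cv2.imwrite('pics/c3.png',np.hstack([a[:,:,::-1][:,:560],np.vstack([cv2.resize(t[145:275,213:343,::-1],(210,210)),cv2.resize(q[150:280,213:343,::-1],(210,210))])]))
E
```

```text
14.2 [0.56924052 0.04460565 0.20060153] -5.813041835653358 [-0.12376468 -0.05266432 -3.06201773] 0.5876033549885488 [-1.12191526e-04 -4.19980286e-04 -9.99999906e-01]
```

View pics/c3.png

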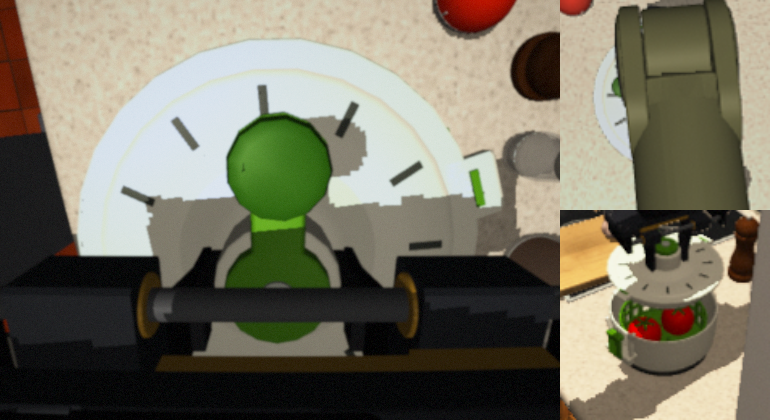

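The lid hangs level over the bowl. Its rim shows in the wrist view from (78,215) over (285,39) to about (478,215), with one ear mark at (477,188). I'll measure the lid's axis and yaw in the hand.

```bash
python3 - <<'E'
from h import *
from scipy.optimize import least_squares
a=cv2.imread('pics/w7.png');s=ctrl.get_state();c=cam('wrist',s);print(s['position'])
S=cv2.GaussianBlur(cv2.cvtColor(a,cv2.COLOR_BGR2HSV),(5,5),0)[...,1].astype(float)
zl=s['position'][2]-.0505; P=[];zr=zl+.027
cen=np.array([s['position'][0],s['position'][1]+.005])
for th in np.radians(np.arange(30,155,3)):
    r=np.arange(.085,.112,.0005);v=[]
    for q in r:
        u,w=proj(c,[*(cen+q*np.array([np.cos(th),np.sin(th)])),zr]);v.append(S[int(round(w)),int(round(u))] if 0<=u<559.4 and 0<=w<255 else np.nan)
    v=np.array(v); 
    if np.isnan(v).any(): continue
    g=np.convolve(v,[1,1,1,1,-1,-1,-1,-1],'valid');i=g.argmax()
    if g[i]>40: P.append(cen+(r[i+3]+.00025)*np.array([np.cos(th),np.sin(th)]))
P=np.array(P)
f=least_squares(lambda p:np.hypot(P[:,0]-p[0],P[:,1]-p[1])-p[2],[*cen,.0985],loss='soft_l1',f_scale=.001);print('circle',f.x,len(P),np.abs(f.fun).mean())
f=least_squares(lambda p:np.hypot(P[:,0]-p[0],P[:,1]-p[1])-.0985,cen,loss='soft_l1',f_scale=.001);print('fixed r',f.x)
h=cv2.cvtColor(a,cv2.COLOR_BGR2HSV);m=cv2.inRange(h,np.array((35,100,60)),np.array((80,255,255)));m[:,:455]=0;m[:,500:]=0;m[:150]=0;m[215:]=0
v,u=np.nonzero(m);e=onz(c,u.mean(),v.mean(),zl+.03)[:2];print('ear',u.mean(),v.mean(),e)
d=e-f.x;print('ear yaw',np.degrees(np.arctan2(d[1],d[0])),np.linalg.norm(d))
E
```

```text
[0.56941729 0.04574582 0.20075593]
circle [0.56868257 0.04895509 0.09850205] 39 0.00024203888291094092
fixed r [0.56868256 0.04895754]
ear 477.0292207792208 187.83116883116884 [0.66563325 0.07298385]
ear yaw 13.918623220100377 0.09988342942726718
```

Request:
{"name": "step_arm", "arguments": {
  "commands": [
    {"travel": [0.0015, 0, 0.02], "turn": [0, 0, 0]},
    {"travel": [0.0015, 0, 0.04], "turn": [0, 0, 0]},
    {"travel": [0.0015, 0, 0.055], "turn": [0, 0, 0]},
    {"travel": [0.0015, 0, 0.062], "turn": [0, 0, 0]},
    {"travel": [0.0015, 0, 0.065], "turn": [0, 0, 0]}
  ]
}}

```text
time: 14.85
position: [0.5693, 0.048, 0.1349]
tool_rot: [-2.328, -2.109, 0.001]
ft_force: [-0.4, -0.8, -3.6]
grip_width: 0.588
grip_force: 45.0
```

Request:
{"name": "step_arm", "arguments": {
  "commands": [
    {"travel": [0, 0, 0.003], "turn": [0, 0, 0]},
    {"travel": [0, 0, 0.006], "turn": [0, 0, 0]},
    {"travel": [0, 0, 0.006], "turn": [0, 0, 0]}
  ]
}}

```text
time: 15.15
position: [0.5709, 0.0482, 0.1312]
tool_rot: [2.327, 2.108, 0.004]
ft_force: [-0.6, -0.6, 2.2]
grip_width: 0.587
grip_force: 45.0
```

Request:
{"name": "step_arm", "arguments": {
  "commands": [
    {"travel": [0, 0, 0.003], "turn": [0, 0, 0]},
    {"travel": [0, 0, 0.006], "turn": [0, 0, 0]},
    {"travel": [0, 0, 0.006], "turn": [0, 0, 0]}
  ]
}}

```text
time: 15.45
position: [0.5715, 0.0478, 0.1261]
tool_rot: [2.326, 2.107, 0.006]
ft_force: [-3.9, -1.7, 8.6]
grip_width: 0.59
grip_force: 45.4
```

Request:
{"name": "step_arm", "arguments": {
  "commands": [
    {"travel": [0, 0, 0.002], "turn": [0, 0, 0]},
    {"travel": [0, 0, 0.004], "turn": [0, 0, 0]},
    {"travel": [0, 0, 0.004], "turn": [0, 0, 0]}
  ]
}}

```text
time: 15.75
position: [0.5716, 0.0479, 0.1245]
tool_rot: [2.326, 2.108, 0.007]
ft_force: [-9.8, -1.2, 19.6]
grip_width: 0.592
grip_force: 45.6
```

```bash
cat > lidfit.py <<'E'
from h import *
from scipy.optimize import least_squares
import sys
s=ctrl.get_state();c=cam('wrist',s);a=save('wrist',sys.argv[1])[:,:,::-1];R=Ro.from_rotvec(s['tool_rot']).as_matrix()
print(s['time'],s['position'],'toolz',R[:,2].round(4),np.degrees(np.arctan2(R[1,1],R[0,1])).round(2),s['ft_force'],s['torque'])
S=cv2.GaussianBlur(cv2.cvtColor(np.ascontiguousarray(a),cv2.COLOR_BGR2HSV),(5,5),0)[...,1].astype(float)
zr=s['position'][2]-.0235;P=[]
cen=np.array([s['position'][0],s['position'][1]+.005])
for th in np.radians(np.arange(25,160,3)):
    r=np.arange(.085,.112,.0005);v=[]
    for q in r:
        u,w=proj(c,[*(cen+q*np.array([np.cos(th),np.sin(th)])),zr]);v.append(S[int(round(w)),int(round(u))] if 0<=u<559.4 and 0<=w<255 else np.nan)
    v=np.array(v)
    if np.isnan(v).any(): continue
    g=np.abs(np.convolve(v,[1,1,1,1,-1,-1,-1,-1],'valid'));i=g.argmax()
    if g[i]>40: P.append(cen+(r[i+3]+.00025)*np.array([np.cos(th),np.sin(th)]))
P=np.array(P)
f=least_squares(lambda p:np.hypot(P[:,0]-p[0],P[:,1]-p[1])-p[2],[*cen,.0985],loss='soft_l1',f_scale=.001);print('circle',f.x,len(P),np.abs(f.fun).mean())
h=cv2.cvtColor(np.ascontiguousarray(a),cv2.COLOR_BGR2HSV);m=cv2.inRange(h,np.array((35,100,60)),np.array((80,255,255)));m[:,:430]=0;m[:110]=0;m[255:]=0
n,l,st,ce=cv2.connectedComponentsWithStats(m)
for i in range(1,n):
    if st[i,4]>20: print('green',st[i],ce[i].round(1),onz(c,*ce[i],zr+.003).round(4))
E
python3 lidfit.py w8.png; python3 - <<'E'
from h import *
q=save('scene','s8.png');a=cv2.imread('pics/w8.png')
cv2.imwrite('pics/c4.png',np.hstack([a,cv2.resize(q[190:260,238:323,::-1],(240,198)).repeat(1,0) if 0 else np.vstack([cv2.resize(q[190:260,238:323,::-1],(240,198),interpolation=2),np.zeros((222,240,3),np.uint8)])]))
E
```

```text
15.75 [0.5716102  0.04791595 0.12448952] toolz [ 0.0052  0.0012 -1.    ] -5.65 [-9.75821165 -1.24939574 19.62645186] [-0.47489178  0.7846851   0.03003731]
circle [0.57319822 0.05268734 0.099114  ] 42 0.0007218591343099778
green [ 491  145   40   61 1018] [516.4 172.7] [0.6868 0.0806 0.104 ]
green [478 171  15  39 336] [485.2 189.7] [0.6721 0.0739 0.104 ]
```

View pics/c4.png

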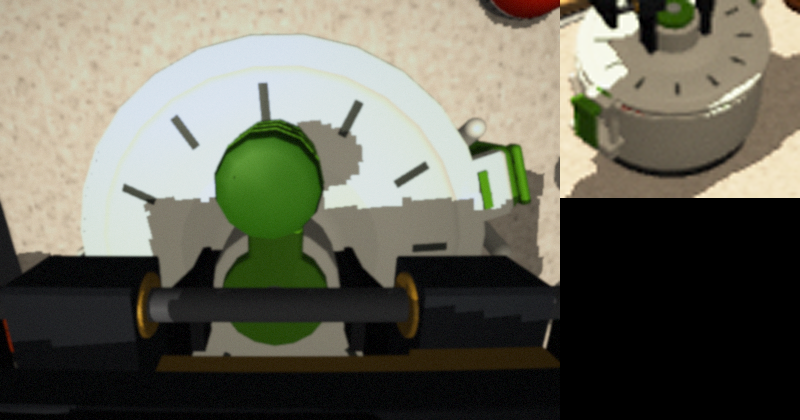

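The wrist view shows the lid's centre about 4 mm towards +x of the bowl's axis, and the +x clip at (516,172) is not yet over the ear. The arm yields forward while pressing, so I'll ease off, shift –x and press again.

Request:
{"name": "step_arm", "arguments": {
  "commands": [
    {"travel": [0, 0, -0.005], "turn": [0, 0, 0]},
    {"travel": [0, -0.0035, -0.005], "turn": [0, 0, 0]},
    {"travel": [0, -0.0035, -0.005], "turn": [0, 0, 0]}
  ]
}}

```text
time: 16.15
position: [0.5653, 0.0487, 0.124]
tool_rot: [-2.327, -2.109, 0.001]
ft_force: [-1.1, -0.7, -2.4]
grip_width: 0.591
grip_force: 44.8
```

```bash
python3 lidfit.py w9.png
```

```text
16.15 [0.56528483 0.04870798 0.12395525] toolz [-0.0012 -0.     -1.    ] -5.62 [-1.05746673 -0.6538396  -2.40635542] [-0.20284973  0.06728451  0.02871766]
circle [0.566248   0.05230295 0.09960266] 43 0.0003803371797341839
green [ 502  147   39   65 1695] [521.8 177. ] [0.6826 0.0793 0.1035]
green [477 171  15  37 325] [483.5 188.8] [0.6645 0.0754 0.1035]
```

Request:
{"name": "step_arm", "arguments": {
  "commands": [
    {"travel": [-0.001, 0, 0.003], "turn": [0, 0, 0]},
    {"travel": [-0.001, 0, 0.005], "turn": [0, 0, 0]},
    {"travel": [-0.001, 0, 0.007], "turn": [0, 0, 0]},
    {"travel": [-0.001, 0, 0.007], "turn": [0, 0, 0]}
  ]
}}

```text
time: 16.6
position: [0.5663, 0.0482, 0.1183]
tool_rot: [-2.327, -2.11, -0.001]
ft_force: [-1.4, 0.3, 6.1]
grip_width: 0.587
grip_force: 44.9
```

```bash
python3 lidfit.py w10.png
```

```text
16.6 [0.56629527 0.04824495 0.11829135] toolz [ 0.e+00  8.e-04 -1.e+00] -5.6 [-1.4351487   0.3478093   6.11892079] [0.03991351 1.18767784 0.0793918 ]
circle [0.56550209 0.05186893 0.09850065] 43 0.000800453196622224
green [ 499  147   48   68 2257] [523.7 178.2] [0.6847 0.0782 0.0978]
green [472 171  15  38 318] [478.8 189.4] [0.6633 0.0749 0.0978]
```

Request:
{"name": "step_arm", "arguments": {
  "commands": [
    {"travel": [0, 0.002, 0.002], "turn": [0, 0, 0]},
    {"travel": [0, 0.002, 0.004], "turn": [0, 0, 0]},
    {"travel": [0, 0.002, 0.005], "turn": [0, 0, 0]},
    {"travel": [0, 0.002, 0.005], "turn": [0, 0, 0]}
  ]
}}

```text
time: 17.05
position: [0.5665, 0.0482, 0.1177]
tool_rot: [-2.324, -2.108, 0.002]
ft_force: [-19.0, -0.1, 34.3]
grip_width: 0.586
grip_force: 45.0
```

```bash
python3 lidfit.py w11.png;  python3 - <<'E'
from h import *
q=save('scene','s11.png');a=cv2.imread('pics/w11.png')
cv2.imwrite('pics/c5.png',np.hstack([a[:270,60:],cv2.resize(q[193:258,240:320,::-1],None,fx=3.7,fy=4.15,interpolation=2)[:270]]))
E
```

```text
17.05 [0.56651206 0.04820778 0.11773487] toolz [-0.0038  0.0024 -1.    ] -5.59 [-18.97864112  -0.0727719   34.33310571] [-0.10892341  4.53576051  0.13743768]
circle [0.56543249 0.05160188 0.09873026] 43 0.0007450654193247379
green [ 500  148   48   67 2275] [524.1 178.6] [0.6848 0.0781 0.0972]
green [472 171  15  38 315] [478.9 189.5] [0.6633 0.0749 0.0972]
```

View pics/c5.png

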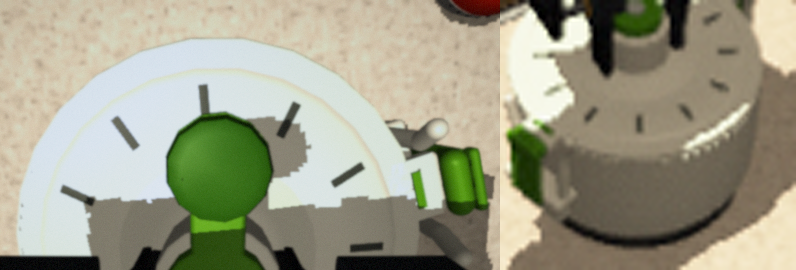

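The stiff stop (28 N for 0.6 mm) and the +x clip lying over the ear at about (460,180) in the crop show the lid is home. I'll unload, release and rise to inspect both sides.

Request:
{"name": "step_arm", "arguments": {
  "commands": [
    {"travel": [0, -0.001, -0.003], "turn": [0, 0, 0]},
    {"travel": [0, -0.001, -0.005], "turn": [0, 0, 0]}
  ]
}}

```text
time: 17.35
position: [0.5664, 0.0481, 0.118]
tool_rot: [-2.326, -2.109, 0.0]
ft_force: [-0.9, 1.7, -1.1]
grip_width: 0.589
grip_force: 45.0
```

Request:
{"name": "step_arm", "arguments": {
  "commands": [
    {"travel": [0, 0, 0], "turn": [0, 0, 0]},
    {"travel": [0, 0, 0], "turn": [0, 0, 0]},
    {"travel": [0, 0, 0], "turn": [0, 0, 0]},
    {"travel": [0, 0, 0], "turn": [0, 0, 0]},
    {"travel": [0, 0, 0], "turn": [0, 0, 0]}
  ],
  "gripper": 0.9,
  "force": 20
}}

```text
time: 17.85
position: [0.5672, 0.0473, 0.1174]
tool_rot: [2.328, 2.109, -0.0]
ft_force: [0.2, -0.4, 0.2]
grip_width: 0.887
grip_force: 0.0
```

Request:
{"name": "step_arm", "arguments": {
  "commands": [
    {"travel": [0, 0, -0.02], "turn": [0, 0, 0]},
    {"travel": [0, 0, -0.05], "turn": [0, 0, 0]},
    {"travel": [0, 0, -0.09], "turn": [0, 0, 0]},
    {"travel": [0, 0, -0.13], "turn": [0, 0, 0]},
    {"travel": [0, 0, -0.14], "turn": [0, 0, 0]}
  ]
}}

```text
time: 18.35
position: [0.5695, 0.0475, 0.2628]
tool_rot: [2.325, 2.106, 0.012]
ft_force: [0.0, 0.4, 0.6]
grip_width: 0.899
grip_force: 0.0
```

Request:
{"name": "step_arm", "arguments": {
  "commands": [
    {"travel": [0, 0, 0], "turn": [0, 0, 0]},
    {"travel": [0, 0, 0], "turn": [0, 0, 0]}
  ]
}}

```text
time: 18.55
position: [0.5665, 0.0474, 0.2563]
tool_rot: [-2.327, -2.109, 0.002]
ft_force: [0.4, -0.1, 0.2]
grip_width: 0.904
grip_force: 0.0
```

```bash
python3 - <<'E'
from h import *
s=ctrl.get_state();c=cam('wrist',s);a=save('wrist','w12.png')[:,:,::-1];R=Ro.from_rotvec(s['tool_rot']).as_matrix()
print(s['time'],s['position'],np.degrees(np.arctan2(R[1,1],R[0,1])),s['ft_force'],s['joint_positions'])
h=cv2.cvtColor(np.ascontiguousarray(a),cv2.COLOR_BGR2HSV);m=cv2.inRange(h,np.array((35,100,20)),np.array((85,255,255)))
n,l,st,ce=cv2.connectedComponentsWithStats(m)
for i in range(1,n):
    if st[i,4]>25: print(st[i],ce[i].round(1),onz(c,*ce[i],.1).round(4))
cv2.imwrite('pics/c6.png',a)
E
```

```text
18.55 [0.56651641 0.04740631 0.25628041] -5.63903722329748 [ 0.44885098 -0.12886919  0.22513382] [-0.4005159   0.13819729  0.30006813  1.63959576 -0.04146822  1.37167342
 -0.19328903]
[ 250  109   56  121 4149] [277.8 171.2] [0.5685 0.0686 0.1   ]
[396 126  34  41 786] [415.  145.6] [0.6815 0.0786 0.1   ]
[388 142   8  20  82] [391.5 151.5] [0.6622 0.0757 0.1   ]
[134 219  29  40 686] [148.5 239.7] [0.4505 0.02   0.1   ]
[165 220  11  18  70] [169.6 228.7] [0.4708 0.0281 0.1   ]
```

View pics/c6.png

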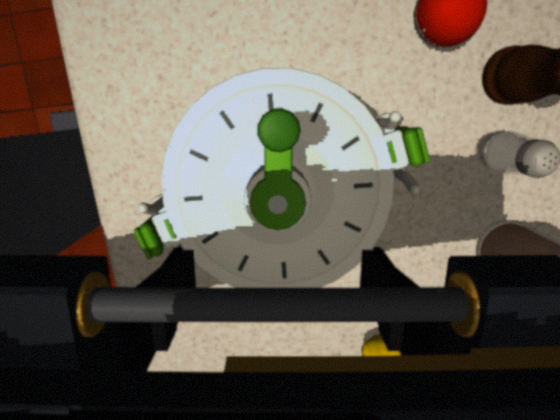

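Both clips sit symmetrically over their ears: green at (415,146) and (148,240), ear marks at (391,151) and (170,229). The knob top is at (279,130) and the pivot pin at (278,204).

```bash
python3 - <<'E'
from h import *
s=ctrl.get_state();c=cam('wrist',s);R=Ro.from_rotvec(s['tool_rot']).as_matrix();p=np.array(s['position']);print(p)
k=onz(c,279,130,.182);b=onz(c,278,204,.14);d=k-b;print('knob',k,'pin',b,np.linalg.norm(d[:2]),np.degrees(np.arctan2(d[1],d[0])))
k2=b.copy();k2[2]=.162;print('to knob, tool axes',(R.T@(np.array([k[0],k[1],.162])-p)).round(4),'axis->knob tool',(R.T@d).round(4))
for q in(0,120,240):print(q,[(.055*np.array([np.cos(np.radians(q+i))-np.cos(np.radians(q)),np.sin(np.radians(q+i))-np.sin(np.radians(q))])).round(4).tolist() for i in(24,48,72,96,120)])
E
```

```text
[0.56617196 0.04740286 0.25567584]
knob [0.57246223 0.10661108 0.182     ] pin [0.56640293 0.05134404 0.14      ] 0.055598207994655986 83.74326313289194
to knob, tool axes [0.0596 0.0007 0.0936] axis->knob tool [ 0.0556  0.0005 -0.042 ]
0 [[-0.0048, 0.0224], [-0.0182, 0.0409], [-0.038, 0.0523], [-0.0607, 0.0547], [-0.0825, 0.0476]]
120 [[-0.017, -0.0153], [-0.0263, -0.0362], [-0.0263, -0.0591], [-0.017, -0.08], [-0.0, -0.0953]]
240 [[0.0218, -0.0071], [0.0445, -0.0047], [0.0643, 0.0068], [0.0777, 0.0253], [0.0825, 0.0476]]
```

Request:
{"name": "step_arm", "arguments": {
  "commands": [
    {"travel": [0.03, 0.0005, 0], "turn": [0, 0, 0]},
    {"travel": [0.0595, 0.0005, 0.01], "turn": [0, 0, 0]},
    {"travel": [0.0595, 0.0005, 0.03], "turn": [0, 0, 0]},
    {"travel": [0.0595, 0.0005, 0.045], "turn": [0, 0, 0]},
    {"travel": [0.0595, 0.0005, 0.045], "turn": [0, 0, 0]}
  ],
  "gripper": 0.7
}}

```text
time: 19.1
position: [0.5712, 0.1054, 0.2085]
tool_rot: [-2.327, -2.107, 0.011]
ft_force: [1.1, -0.1, -0.3]
grip_width: 0.707
grip_force: 0.0
```

Request:
{"name": "step_arm", "arguments": {
  "commands": [
    {"travel": [0, 0, 0.02], "turn": [0, 0, 0]},
    {"travel": [0, 0, 0.04], "turn": [0, 0, 0]},
    {"travel": [0, 0, 0.048], "turn": [0, 0, 0]},
    {"travel": [0, 0, 0.048], "turn": [0, 0, 0]}
  ]
}}

```text
time: 19.5
position: [0.5727, 0.1056, 0.1635]
tool_rot: [-2.329, -2.107, 0.004]
ft_force: [0.3, 0.3, 0.3]
grip_width: 0.696
grip_force: 0.0
```

```bash
python3 - <<'E'
from h import *
s=ctrl.get_state();R=Ro.from_rotvec(s['tool_rot']).as_matrix();p=np.array(s['position']);print(p,s['ft_force'],(R.T@(np.array([.5724,.1062,.162])-p)).round(4))
E
```

```text
[0.5727085  0.10563602 0.16354414] [0.27792027 0.26219523 0.25851285] [ 0.0005 -0.0004  0.0015]
```

Right on the knob. I'll close, check the grip, then turn the first 120°.

Request:
{"name": "step_arm", "arguments": {
  "commands": [
    {"travel": [0, 0, 0], "turn": [0, 0, 0]},
    {"travel": [0, 0, 0], "turn": [0, 0, 0]},
    {"travel": [0, 0, 0], "turn": [0, 0, 0]},
    {"travel": [0, 0, 0], "turn": [0, 0, 0]},
    {"travel": [0, 0, 0], "turn": [0, 0, 0]}
  ],
  "gripper": 0.0,
  "force": 35
}}

```text
time: 20.0
position: [0.5736, 0.1067, 0.1649]
tool_rot: [2.328, 2.109, 0.001]
ft_force: [0.1, 0.5, 0.1]
grip_width: 0.329
grip_force: 0.0
```

Request:
{"name": "step_arm", "arguments": {
  "commands": [
    {"travel": [0, 0, 0], "turn": [0, 0, 0]},
    {"travel": [0, 0, 0], "turn": [0, 0, 0]},
    {"travel": [0, 0, 0], "turn": [0, 0, 0]}
  ]
}}

```text
time: 20.3
position: [0.5735, 0.1067, 0.1648]
tool_rot: [2.328, 2.11, 0.001]
ft_force: [-0.1, 0.2, 0.8]
grip_width: 0.287
grip_force: 35.0
```

Request:
{"name": "step_arm", "arguments": {
  "commands": [
    {"travel": [-0.0048, 0.0224, 0], "turn": [0, 0, 0]},
    {"travel": [-0.0182, 0.0409, 0], "turn": [0, 0, 0]},
    {"travel": [-0.038, 0.0523, 0], "turn": [0, 0, 0]},
    {"travel": [-0.0607, 0.0547, 0], "turn": [0, 0, 0]},
    {"travel": [-0.0825, 0.0476, 0], "turn": [0, 0, 0]}
  ]
}}

```text
time: 20.8
position: [0.6129, 0.0199, 0.1647]
tool_rot: [-2.327, -2.109, -0.001]
ft_force: [-4.8, 2.3, 4.8]
grip_width: 0.292
grip_force: 35.0
```

```bash
python3 - <<'E'
from h import *
s=ctrl.get_state();R=Ro.from_rotvec(s['tool_rot']).as_matrix();p=np.array(s['position']);d=p-np.array([.5669,.0509,0]);print(p,R[:,2].round(3),np.degrees(np.arctan2(R[1,1],R[0,1])),np.hypot(*d[:2]),np.degrees(np.arctan2(d[1],d[0])),s['ft_force'],s['grip_width'],s['grip_force'])
E
```

```text
[0.61294608 0.01988306 0.16470568] [-0.001  0.001 -1.   ] -5.625362485419356 0.0555183957864341 -33.96446980444375 [-4.75828531  2.3007644   4.80670199] 0.29158170987860704 35.00259940512478
```

Request:
{"name": "step_arm", "arguments": {
  "commands": [
    {"travel": [-0.017, -0.0153, 0], "turn": [0, 0, 0]},
    {"travel": [-0.0263, -0.0362, 0], "turn": [0, 0, 0]},
    {"travel": [-0.0263, -0.0591, 0], "turn": [0, 0, 0]},
    {"travel": [-0.017, -0.08, 0], "turn": [0, 0, 0]},
    {"travel": [0, -0.0953, 0], "turn": [0, 0, 0]}
  ]
}}

```text
time: 21.3
position: [0.5166, 0.027, 0.1648]
tool_rot: [2.331, 2.105, -0.002]
ft_force: [1.5, -1.0, -0.8]
grip_width: 0.287
grip_force: 35.0
```

Request:
{"name": "step_arm", "arguments": {
  "commands": [
    {"travel": [0.0218, -0.0071, 0], "turn": [0, 0, 0]},
    {"travel": [0.0445, -0.0047, 0], "turn": [0, 0, 0]},
    {"travel": [0.0643, 0.0068, 0], "turn": [0, 0, 0]},
    {"travel": [0.0777, 0.0253, 0], "turn": [0, 0, 0]},
    {"travel": [0.0825, 0.0476, 0], "turn": [0, 0, 0]}
  ]
}}

```text
time: 21.8
position: [0.5733, 0.108, 0.1647]
tool_rot: [-2.325, -2.113, 0.001]
ft_force: [-1.2, -4.4, 3.2]
grip_width: 0.292
grip_force: 35.0
```

Request:
{"name": "step_arm", "arguments": {
  "commands": [
    {"travel": [-0.0048, 0.0224, 0], "turn": [0, 0, 0]},
    {"travel": [-0.0182, 0.0409, 0], "turn": [0, 0, 0]},
    {"travel": [-0.038, 0.0523, 0], "turn": [0, 0, 0]},
    {"travel": [-0.0607, 0.0547, 0], "turn": [0, 0, 0]},
    {"travel": [-0.0825, 0.0476, 0], "turn": [0, 0, 0]}
  ]
}}

```text
time: 22.3
position: [0.6127, 0.02, 0.1647]
tool_rot: [-2.327, -2.109, -0.0]
ft_force: [-4.7, 2.7, 5.9]
grip_width: 0.289
grip_force: 35.0
```

```bash
python3 - <<'E'
from h import *
s=ctrl.get_state();R=Ro.from_rotvec(s['tool_rot']).as_matrix();p=np.array(s['position']);d=p-np.array([.5669,.0509,0]);print(p,R[:,2].round(3),np.degrees(np.arctan2(R[1,1],R[0,1])),np.hypot(*d[:2]),np.degrees(np.arctan2(d[1],d[0])),s['ft_force'],s['grip_width'],s['grip_force'])
E
```

```text
[0.61271022 0.01996061 0.16469527] [-0.001  0.001 -1.   ] -5.621547872536948 0.05527948939370252 -34.03437291172138 [-4.73587289  2.67701305  5.86877354] 0.2888744982167122 35.00226013362408
```

Request:
{"name": "step_arm", "arguments": {
  "commands": [
    {"travel": [-0.017, -0.0153, 0], "turn": [0, 0, 0]},
    {"travel": [-0.0263, -0.0362, 0], "turn": [0, 0, 0]},
    {"travel": [-0.0263, -0.0591, 0], "turn": [0, 0, 0]},
    {"travel": [-0.017, -0.08, 0], "turn": [0, 0, 0]},
    {"travel": [0, -0.0953, 0], "turn": [0, 0, 0]}
  ]
}}

```text
time: 22.8
position: [0.5165, 0.027, 0.1648]
tool_rot: [2.331, 2.105, -0.002]
ft_force: [2.7, -0.5, 0.5]
grip_width: 0.29
grip_force: 35.0
```

Request:
{"name": "step_arm", "arguments": {
  "commands": [
    {"travel": [0.0218, -0.0071, 0], "turn": [0, 0, 0]},
    {"travel": [0.0445, -0.0047, 0], "turn": [0, 0, 0]},
    {"travel": [0.0643, 0.0068, 0], "turn": [0, 0, 0]},
    {"travel": [0.0777, 0.0253, 0], "turn": [0, 0, 0]},
    {"travel": [0.0825, 0.0476, 0], "turn": [0, 0, 0]}
  ]
}}

```text
time: 23.3
position: [0.5732, 0.1082, 0.1647]
tool_rot: [-2.325, -2.113, 0.001]
ft_force: [-1.9, -4.2, 3.9]
grip_width: 0.287
grip_force: 35.0
```

Request:
{"name": "step_arm", "arguments": {
  "commands": [
    {"travel": [-0.0048, 0.0224, 0], "turn": [0, 0, 0]},
    {"travel": [-0.0182, 0.0409, 0], "turn": [0, 0, 0]},
    {"travel": [-0.038, 0.0523, 0], "turn": [0, 0, 0]},
    {"travel": [-0.0607, 0.0547, 0], "turn": [0, 0, 0]},
    {"travel": [-0.0825, 0.0476, 0], "turn": [0, 0, 0]}
  ]
}}

```text
time: 23.8
position: [0.6126, 0.02, 0.1647]
tool_rot: [-2.326, -2.109, -0.0]
ft_force: [-4.7, 3.2, 5.7]
grip_width: 0.285
grip_force: 35.0
```

Request:
{"name": "step_arm", "arguments": {
  "commands": [
    {"travel": [-0.017, -0.0153, 0], "turn": [0, 0, 0]},
    {"travel": [-0.0263, -0.0362, 0], "turn": [0, 0, 0]},
    {"travel": [-0.0263, -0.0591, 0], "turn": [0, 0, 0]},
    {"travel": [-0.017, -0.08, 0], "turn": [0, 0, 0]},
    {"travel": [0, -0.0953, 0], "turn": [0, 0, 0]}
  ]
}}

```text
time: 24.3
position: [0.5165, 0.027, 0.1648]
tool_rot: [2.331, 2.105, -0.002]
ft_force: [2.7, -0.1, -0.7]
grip_width: 0.288
grip_force: 35.0
```

Request:
{"name": "step_arm", "arguments": {
  "commands": [
    {"travel": [0.0218, -0.0071, 0], "turn": [0, 0, 0]},
    {"travel": [0.0445, -0.0047, 0], "turn": [0, 0, 0]},
    {"travel": [0.0643, 0.0068, 0], "turn": [0, 0, 0]},
    {"travel": [0.0777, 0.0253, 0], "turn": [0, 0, 0]},
    {"travel": [0.0825, 0.0476, 0], "turn": [0, 0, 0]}
  ]
}}

```text
time: 24.8
position: [0.5731, 0.1083, 0.1647]
tool_rot: [-2.325, -2.113, 0.001]
ft_force: [-1.5, -4.8, 3.8]
grip_width: 0.285
grip_force: 35.0
```

Request:
{"name": "step_arm", "arguments": {
  "commands": [
    {"travel": [-0.0048, 0.0224, 0], "turn": [0, 0, 0]},
    {"travel": [-0.0182, 0.0409, 0], "turn": [0, 0, 0]},
    {"travel": [-0.038, 0.0523, 0], "turn": [0, 0, 0]},
    {"travel": [-0.0607, 0.0547, 0], "turn": [0, 0, 0]},
    {"travel": [-0.0825, 0.0476, 0], "turn": [0, 0, 0]}
  ]
}}

```text
time: 25.3
position: [0.6125, 0.0201, 0.1647]
tool_rot: [-2.326, -2.109, -0.0]
ft_force: [-4.7, 2.9, 5.7]
grip_width: 0.288
grip_force: 35.0
```

Request:
{"name": "step_arm", "arguments": {
  "commands": [
    {"travel": [-0.017, -0.0153, 0], "turn": [0, 0, 0]},
    {"travel": [-0.0263, -0.0362, 0], "turn": [0, 0, 0]},
    {"travel": [-0.0263, -0.0591, 0], "turn": [0, 0, 0]},
    {"travel": [-0.017, -0.08, 0], "turn": [0, 0, 0]},
    {"travel": [0, -0.0953, 0], "turn": [0, 0, 0]}
  ]
}}

```text
time: 25.8
position: [0.5164, 0.0271, 0.1648]
tool_rot: [2.331, 2.105, -0.002]
ft_force: [1.7, -0.2, -0.3]
grip_width: 0.29
grip_force: 35.0
```

Request:
{"name": "step_arm", "arguments": {
  "commands": [
    {"travel": [0, 0, 0], "turn": [0, 0, 0]},
    {"travel": [0, 0, 0], "turn": [0, 0, 0]},
    {"travel": [0, 0, 0], "turn": [0, 0, 0]}
  ]
}}

```text
time: 26.1
position: [0.5171, 0.0282, 0.1648]
tool_rot: [-2.329, -2.108, 0.003]
ft_force: [-5.6, -1.5, 5.7]
grip_width: 0.289
grip_force: 35.0
```

Request:
{"name": "step_arm", "arguments": {
  "commands": [
    {"travel": [0, 0, 0], "turn": [0, 0, 0]},
    {"travel": [0, 0, 0], "turn": [0, 0, 0]},
    {"travel": [0, 0, 0], "turn": [0, 0, 0]},
    {"travel": [0, 0, 0], "turn": [0, 0, 0]}
  ],
  "gripper": 0.7
}}

```text
time: 26.5
position: [0.5179, 0.0292, 0.1644]
tool_rot: [2.328, 2.109, 0.0]
ft_force: [1.2, -0.3, -0.4]
grip_width: 0.565
grip_force: 0.0
```

Request:
{"name": "step_arm", "arguments": {
  "commands": [
    {"travel": [0, 0, -0.02], "turn": [0, 0, 0]},
    {"travel": [0, 0, -0.05], "turn": [0, 0, 0]},
    {"travel": [0.01, 0.015, -0.08], "turn": [0, 0, 0]},
    {"travel": [0.022, 0.045, -0.092], "turn": [0, 0, 0]},
    {"travel": [0.022, 0.045, -0.092], "turn": [0, 0, 0]}
  ]
}}

```text
time: 27.0
position: [0.5682, 0.0486, 0.2585]
tool_rot: [2.324, 2.11, 0.008]
ft_force: [0.5, 1.1, -0.3]
grip_width: 0.703
grip_force: 0.0
```

Request:
{"name": "step_arm", "arguments": {
  "commands": [
    {"travel": [0, 0, 0], "turn": [0, 0, 0]},
    {"travel": [0, 0, 0], "turn": [0, 0, 0]}
  ]
}}

```text
time: 27.2
position: [0.5635, 0.0463, 0.2555]
tool_rot: [-2.328, -2.108, 0.003]
ft_force: [-0.4, -0.1, 0.7]
grip_width: 0.702
grip_force: 0.0
```

```bash
python3 - <<'E'
from h import *
s=ctrl.get_state();c=cam('wrist',s);a=save('wrist','w13.png')[:,:,::-1]
print(s['time'],s['position'],s['ft_force'],s['grip_width'],s['grip_force'])
h=cv2.cvtColor(np.ascontiguousarray(a),cv2.COLOR_BGR2HSV);m=cv2.inRange(h,np.array((35,100,20)),np.array((85,255,255)))
n,l,st,ce=cv2.connectedComponentsWithStats(m)
for i in range(1,n):
    if st[i,4]>25: print(st[i],ce[i].round(1),onz(c,*ce[i],.1).round(4))
E
```

```text
27.2 [0.56352017 0.04627317 0.25552769] [-0.38444546 -0.13094323  0.71781865] 0.7017158819569225 0.0
[401 125  33  40 782] [419.2 144.1] [0.6816 0.0785 0.1   ]
[391 140   9  20  84] [395.2 149.3] [0.662  0.0761 0.1   ]
[ 196  175  114  103 4052] [256.  219.1] [0.5429 0.0285 0.1   ]
[137 213  29  45 699] [151.6 238. ] [0.4507 0.0204 0.1   ]
[169 221  10  18  67] [173.5 229.8] [0.4711 0.0259 0.1   ]
```

The lid and clips are where they were, the knob is free, and the arm touches nothing, so I'm handing in.

```bash
python3 -c "
from bench import ctrl
print(ctrl.close_job())"
```

```text
the job is handed in; nothing more can be done
None
```

I handed the job in at 27 s; the hand-in gave no verdict. Both tomatoes were in the basket before the lid went on, the lid looks snapped under both clips, and I turned the crank about 3.7 turns clockwise without letting go of the knob, then released it, but I could not see the basket turn under the lid.

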